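# Snap the retaining clip onto the microscope stand's pivot

### The job

The swing arm of the microscope stand is back on its pivot shaft, and the E-clip that retains it lies loose on the arm's flat top face, open side towards the shaft. With the fork tool from its rest, ease the clip sideways into the shaft's groove until it snaps in, press it against its stop with about 12 N for half a second so that it is surely seated, never pushing with more than 20 N, then put the tool back in its rest. Do not lean on the machined face or touch the clip with the gripper, and leave the other things on the bench where they are.

Things in the scene. Friction and masses are not known exactly. Their poses are not given: they have to be found in the camera images.
- fork: The fork tool, loose, 130 g. Origin: the centre of its handle, where to grip it. The handle is a flat-sided black bar 110 mm long (x), 20 mm wide (y) and 20 mm high (z), level at the start; a steel blade 5 mm thick continues it on the +x side and ends in the fork. The blade's flat underside is the tool's lowest part, 12 mm below the origin; the handle's underside is 10 mm below it.
- fork_nose (a point): A point of the fork tool, 100 mm ahead (+x) of the handle's centre and 12 mm below it: the bottom of the fork's hollow, on the blade's underside. The hollow opens to +x, is a round arc of 23.7 mm radius and takes the clip's round back; its two prong tips lie 8 mm ahead of this point and 18 mm to either side. The fork is 48 mm wide over all.
- rest: The tool rest, fixed; origin on the bench below its centre. A grey base plate 130 x 74 x 8 mm with two uprights, 45 mm to either side of the centre along x, each 12 mm thick and 48 mm high, so that 78 mm between them are free for the fingers down to the base plate. Each upright has a notch 30 mm wide (y), open upwards, its floor 34 mm above the bench.
- rest_seat (a point): Where the centre of the tool's handle lies when the tool is in its rest: 44 mm above the bench, the handle along x with the fork to +x, its underside on the floors of both notches.
- stand: The microscope stand, fixed; origin on the bench on the pivot shaft's axis. The pivot block carries a flat, level aluminium face, 100 mm above the bench, from x = -64 to +42 mm and y = -33 to +33 mm; the white block under it is 2 mm larger all round. A white swing arm, 91 mm high, leads from it to the microscope (reaching 310 mm high) centred 250 mm to the +y side. White base plate, 18 mm high.
- pivot (a point): On the pivot shaft's axis, at the height of the aluminium face; z up along the shaft. The clip is pushed along +x, coming from the -x side. Right on the face the shaft has its groove, 5 mm high, with a round floor 24 mm in diameter; above it the shaft is 31 mm in diameter and ends 15 mm above the face.
- clip: The E-clip, loose, dark steel, 46 mm across, 3 mm thick, 30 g, flat on the face; origin at its centre. Its mouth looks to its +x, to the shaft. Home: origin on the shaft's axis, rear tooth hard against the groove floor. From about 16 mm short the jaws spread: eased slowly, the push peaks 8 to 12 mm short at 7 to 16 N (more if hurried), then falls; some 6 mm short it lets go and snaps home.
- eyepiece: A spare black eyepiece standing on the bench, 39 mm in diameter, 52 mm high; origin under its centre. To be left alone.
- gem_jar: A small glass jar with a metal cap standing on the bench, 42 mm in diameter, 42 mm high; origin under its centre. To be left alone.
- filter_ring: A flat aluminium filter ring lying on the bench, 54 mm in diameter, 9 mm high; origin under its centre. To be left alone.
Not all that is in view belongs to the job. Of the things like the fork, leave any that is orange; of the rest the smaller one is meant.

How it is judged:
On the way, in this order (a step that is already met when the one before it is completed fails the run):
1. the fork tool is lifted out of its rest (z of fork in the frame of rest_seat above 0.03 m), for 0.1 s.
2. the clip is snapped fully home in the groove and pressed against its stop with the fork (over 9 N) (horizontal distance between clip and pivot below 0.0015 m and z of clip in the frame of pivot between 0 and 0.004 m and contact force between fork and clip above 9 N), for 0.3 s.
At the end, for the whole second after the job is handed in: The clip is home in the groove: its centre within 1.5 mm of the shaft's axis and between the groove's walls. The fork tool lies in both notches of its rest (handle centre within 15 mm of the seat point sideways and 3 mm in height), and both are at rest (horizontal distance between clip and pivot below 0.0015 m and z of clip in the frame of pivot between 0 and 0.004 m and horizontal distance between fork and rest_seat below 0.015 m and z of fork in the frame of rest_seat between -0.003 and 0.003 m and linear speed of each of fork, clip below 0.02 m/s); the robot touches nothing.
It fails at once if the fork presses the clip with more than 22 N (rammed) (contact force between fork and clip above 22 N).
It fails at once if the fork presses on the stand with more than 15 N (leaning on the machined face) (contact force between fork and stand above 15 N).
It fails at once if the gripper touches the clip (contact force between the fingers and clip above 0.5 N).
It fails at once if the gripper or arm strikes the stand with more than 10 N (contact force between any of the fingers, the arm and stand above 10 N).
It fails at once if a bystander is moved by more than 15 mm (distance of any of eyepiece, gem_jar, filter_ring from where it was at the start of the episode above 0.015 m).
It also fails if it takes over 72 s, if anything falls off the work surface, if the arm or the gripper's body presses on something with over 40 N, if the wrist force passes 120 N, or if a joint passes its speed limit or range.

### The arm

A 7-joint arm with a two-finger parallel gripper is mounted at the origin on the work surface. World frame = base frame: x ahead of the robot, y to its left, z up, the work surface at z = 0. Lengths are in m, angles in rad, forces in N, time in s.
With the tool pointing down it reaches from about 0.4 to 0.85 m from the base axis. Payload 4.5 kg.
Tool frame: the origin (TCP) lies where the fingers leave the gripper's body, on its centre line; the fingertips stand 64 mm ahead of it and the grasp point (between the pads) lies 45 mm ahead of it; z points along the fingers, y is the direction in which the jaws open and shut (so a half turn about z gives the same grasp; the last joint's range is limited). The gripper opens to 88 mm and grips with 3 to 60 N. Pads are 18 mm wide; open, the fingers measure 123 mm over their backs; the gripper's body (75 mm by 187 mm) begins 45 mm behind the grasp point.
Start: joints at [-1.233, 0.689, -0.195, 1.565, 0.157, 0.902, -0.215], TCP at [0.187, 0.596, 0.303] pointing down, gripper open.
Joint ranges: [-3.01, 3.01], [-0.46, 2.08], [-1.47, 1.51], [0.13, 2.56], [-1, 4.14], [0.04, 2.09], [-2.66, 2.66]. Speed limits (rad/s): [2.57, 2.57, 3.14, 3.14, 3.14, 3.14, 3.14].

### API

Orientations are given as a unit quaternion [x, y, z, w].
In Python, from plant import monitor, snapshot, workorder, finder gives the robot as it stands.
- The arm moves only by the tool carry_out, never from a script. Its argument "motion" is one flat list of numbers, 6 for each row, row after row: the shift along the tool's x, y, z in cm, then the turn, a rotation vector about the tool's x, y, z in rad. In form: [x, y, z, rx, ry, rz, x, y, z, rx, ry, rz, ...]. A call has 1 to 8 rows; each row shifts and turns the commanded pose from where the row before left it, along the tool's axes as they then stand; what a row does not reach is not made up. A row lasts 1/8 s, in which the tool goes at most 62.5 mm and 10.7 degrees, less where a joint would pass 70% of its speed; a pose out of reach is approached as far as the arm can. A call with a gripper value outside its range is refused whole. "hand" is the finger opening in cm, from 0 to 8.81, set as the call begins (left out, the last holds). The fingers move at their own pace and stop on an object; "grip_force" is the grip in N (left out, the last holds). Time passes only in rows, so rows that do not move let the fingers close. It gives the time, the measured TCP pose, the force and the opening at its end, in the units of the state.
- monitor.get_state(): the state, without advancing time (a new reading comes with each control period).
- snapshot(name): name is "scene" or "top" or "wrist"; returns a dict with "frame" (420x560x3 uint8, red, green, blue), "range_z" (420x560 float32, m along the optical axis (not along the pixel's ray), 0 where there is no reading), "fx", "fy", "cx", "cy" (pixels), "rvec" (rotation vector, rad) and "tvec" (3), from world to camera coordinates, as OpenCV has them; the wrist camera has in their place "hand_eye" (4x4, takes a point from camera to tool coordinates, whose origin is the TCP and whose axes are the flange's). Camera axes: x right, y down, z forward; pixel columns grow to the right and rows downward; lengths in m; the calibration is good to about 2 mm. A picture is of the moment at which its call begins: read the wrist's pose just before it.
- workorder.finish_job(): hands the job in, once; it reports no verdict.
Trained networks look in a picture, given as the dict that the camera call returned (one of the last four; its "shot" number tells which), for a name from the list of things; names that differ only in an ending like _2 or _b are one class to them, and where a whole thing is asked for, a point or a joint stands for the part that bears it (a point fixed in the world has none). Each returns a list of dicts, best first, with "p" (0 to 1); they miss things now and then, are a little off and sometimes report something else, mostly with a low value. They report only what shows in the picture. A call takes as long as a camera call. They do not tell look-alikes from the thing itself.
- finder.masks_of(picture, thing): "pixels" (420x560 bool, what is visible of it) and "extent" ([left, top, right, bottom] in pixels, round what is visible of it).
The state is a dict: "clock": time; "q": joint angles; "qd": joint speeds; "joint_torque": joint torques, N m; "tool_pos": TCP position; "eef_rot": TCP orientation; "contact_force": force on the tool from outside, world axes, zero at the start; "moment": the same for the moment, N m; "opening": opening from 0.0 (shut) to 1.0 (fully open).
Only numpy, scipy, OpenCV 4.12 (cv2) and the standard library are available. Lean on these libraries where they do the work, as an engineer would, in place of code of your own. Each camera call takes 0.05 s, during which the arm holds its last target. There are 200 camera calls.

## Working session

There is one attempt and no reset: what is moved stays moved. The work goes in short steps, Python scripts to look and compute and a tool call to move; the robot and the scene stay as the last step left them, time stands still between calls to the robot, and variables do not carry over. Pictures are saved under pics/ and viewed, about 8 in all and at most 12, crops included, and the job is handed in when it is done.

Besides the shell and the picture viewer there is one more tool, called after "Request:" by a JSON object that holds its "op" and its "data", one argument or row to a line. carry_out: Moves the arm, as the interface text tells. Its arguments: {"type":"object","properties":{"motion":{"type":"array"},"hand":{"type":"number"},"grip_force":{"type":"number"}},"required":["motion"]}

```bash
ls; mkdir -p pics; cat > h.py <<'E'
import numpy as np,cv2
from scipy.spatial.transform import Rotation as R
from plant import monitor,snapshot,workorder,finder
def shot(n):
    st=monitor.get_state(); p=snapshot(n)
    if 'hand_eye' in p:
        T=np.eye(4);T[:3,:3]=R.from_quat(st['eef_rot']).as_matrix();T[:3,3]=st['tool_pos']
        p['M']=T@np.array(p['hand_eye'])
    else:
        W=np.eye(4);W[:3,:3]=cv2.Rodrigues(np.array(p['rvec'],float))[0];W[:3,3]=np.ravel(p['tvec']);p['M']=np.linalg.inv(W)
    v,u=np.mgrid[:420,:560];z=p['range_z']
    c=np.stack([(u-p['cx'])/p['fx']*z,(v-p['cy'])/p['fy']*z,z],-1)
    p['P']=c@p['M'][:3,:3].T+p['M'][:3,3]
    p['P'][z==0]=np.nan
    return p
def save(p,name): cv2.imwrite('pics/'+name+'.png',p['frame'][...,::-1])
E
python3 - <<'E'
from h import *
s=monitor.get_state();print(s)
for n in ['scene','top']:
    p=shot(n);save(p,n+'0')
    for t in ['fork','rest','stand','clip','eyepiece','gem_jar','filter_ring']:
        for d in finder.masks_of(p,t)[:4]:
            q=p['P'][d['pixels']];print(n,t,round(d['p'],2),d['extent'],np.round(np.nanmedian(q,0),3),np.round(np.nanpercentile(q,2,axis=0),3),np.round(np.nanpercentile(q,98,axis=0),3))
E
cd pics; python3 -c "
import cv2;cv2.imwrite('a.png',cv2.resize(cv2.vconcat([cv2.imread('scene0.png'),cv2.imread('top0.png')]),(400,600)))"
```

```text
pics
{'clock': 0.0, 'q': array([-1.23322734,  0.68997321, -0.19457363,  1.56633097,  0.15735611,
        0.9024713 , -0.2151034 ]), 'qd': array([-1.34299080e-03, -5.95003329e-05, -9.30718740e-05, -1.47990257e-03,
        1.10508498e-03, -1.14576243e-05,  1.05982554e-03]), 'joint_torque': array([ 2.47464804e-04, -5.27551782e+01, -1.26680709e+00, -1.53431046e+01,
       -5.25758718e-02,  6.51512368e-03,  1.72191712e-04]), 'tool_pos': array([0.18681865, 0.59590012, 0.30192164]), 'eef_rot': array([ 1.51221937e-01,  9.88499435e-01, -8.87926907e-04, -6.91233918e-05]), 'contact_force': array([-0.02455214, -0.15000548,  0.03975694]), 'moment': array([ 0.00739737,  0.0760507 , -0.05073754]), 'opening': 1.0007170987382303}
scene fork 0.83 [351.1, 273.1, 434.7, 296.7] [0.368 0.102 0.019] [0.304 0.045 0.001] [0.42  0.169 0.025]
scene fork 0.7 [155.2, 148.8, 227.3, 197.0] [ 0.505 -0.343  0.051] [ 0.431 -0.368  0.034] [ 0.584 -0.332  0.057]
scene fork 0.62 [277.3, 83.3, 327.9, 154.9] [ 0.208 -0.298  0.027] [ 0.14  -0.417  0.003] [ 0.248 -0.211  0.033]
scene rest 0.79 [169.9, 145.0, 235.4, 198.6] [
[... 917 characters left out ...]
2 ] [0.305 0.046 0.002] [0.416 0.168 0.026]
top rest 0.56 [360.7, 185.5, 401.8, 244.3] [ 0.474 -0.33   0.009] [ 0.418 -0.379  0.004] [ 0.541 -0.304  0.049]
top stand 0.55 [9.7, 45.1, 265.6, 201.8] [0.666 0.18  0.022] [ 0.544 -0.049  0.014] [0.835 0.336 0.287]
top stand 0.43 [188.4, 155.6, 209.6, 173.8] [0.571 0.06  0.104] [0.557 0.026 0.101] [0.591 0.069 0.108]
top clip 0.47 [189.2, 155.1, 210.7, 174.7] [0.569 0.054 0.104] [0.555 0.024 0.1  ] [0.592 0.069 0.108]
top gem_jar 0.66 [288.5, 217.4, 304.4, 239.1] [ 0.449 -0.151  0.042] [ 0.432 -0.171  0.002] [ 0.468 -0.132  0.046]
top filter_ring 0.67 [371.6, 100.3, 395.0, 118.0] [ 0.72  -0.347  0.008] [ 0.693 -0.37  -0.001] [ 0.747 -0.32   0.013]
```

View pics/top0.png

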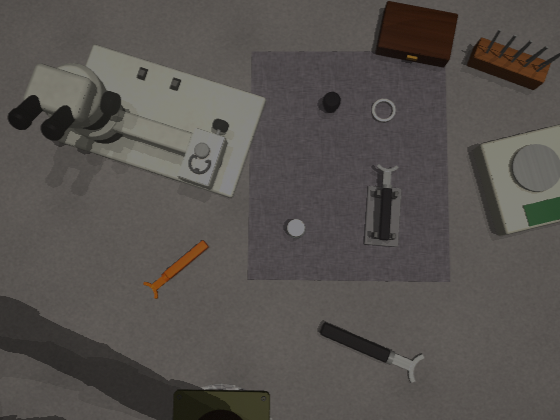

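View pics/scene0.png

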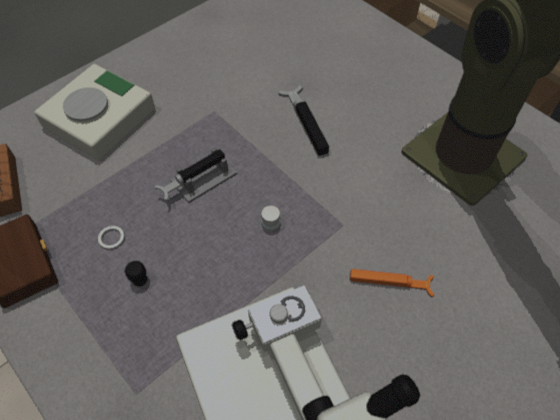

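The top view shows the grey rest with the smaller black fork at about (385,210), fork end up. The larger black fork is at (360,345) and the orange one at (180,265), both decoys. The pivot face with clip and shaft is at about (200,155). Next I'll measure the rest, fork and stand axes.

```bash
cat >> h.py <<'E'
def rect(xy):
    (c,wh,a)=cv2.minAreaRect((xy*1000).astype(np.float32)); return np.round(np.array(c)/1000,4),np.round(wh,1),round(a,1)
def circ(xy):
    A=np.c_[2*xy,np.ones(len(xy))];s=np.linalg.lstsq(A,(xy**2).sum(1),rcond=None)[0];return s[:2],np.sqrt(s[2]+s[:2]@s[:2])
E
python3 - <<'E'
from h import *
for n in ['top','scene']:
    p=shot(n);P=p['P'];g=p['frame'].max(-1)
    def box(c,r): return (np.abs(P[...,0]-c[0])<r)&(np.abs(P[...,1]-c[1])<r)
    m=box((.475,-.34),.065)&(P[...,2]>.046)&(P[...,2]<.07)&(g<70)
    xy=P[m][:,:2];print('handle',m.sum(),rect(xy),np.median(P[m][:,2]))
    m=box((.49,-.34),.1)&(P[...,2]>.004)&(P[...,2]<.014);print('base',rect(P[m][:,:2]))
    f=box((.585,.04),.09)&(P[...,2]>.094)&(P[...,2]<.106);print('face',f.sum(),rect(P[f][:,:2]),np.median(P[f][:,2]))
    s=box((.61,.04),.06)&(P[...,2]>.111)&(P[...,2]<.13);print('shaft',s.sum(),rect(P[s][:,:2]),np.median(P[s],0))
    save(p,n+'1')
E
```

```text
handle 540 (array([ 0.4824, -0.3418]), array([ 44.9, 113. ]), 85.7) 0.05379823858265065
base (array([ 0.4899, -0.3406]), array([199.4, 198.9]), 0.2)
face 1661 (array([0.5961, 0.0591]), array([138.6, 132.7]), 6.2) 0.10070711572315627
shaft 180 (array([0.6007, 0.0403]), array([29.1, 30.4]), 3.6) [0.60018725 0.04076837 0.11586868]
handle 456 (array([ 0.4818, -0.3417]), array([ 39.2, 110.1]), 86.4) 0.054129910477676624
base (array([ 0.49  , -0.3396]), array([199.8, 199.2]), 0.0)
face 2283 (array([0.5974, 0.0546]), array([136.6, 136.1]), 7.9) 0.10056693584872245
shaft 252 (array([0.6024, 0.038 ]), array([29.8, 29.5]), 89.2) [0.60306904 0.03879595 0.11539218]
```

Request:
{"op": "carry_out", "data": {
  "motion": [-4.2,-3.6,0,0,0,0,-4.2,-3.6,0,0,0,0,-4.2,-3.6,0,0,0,0,-4.2,-3.6,0,0,0,0,-4.2,-3.6,0,0,0,0,-4.2,-3.6,0,0,0,0,-4.2,-3.6,0,0,0,0,-4.2,-3.6,0,0,0,0]
}}

```text
clock: 1.9
tool_pos: [0.4224, 0.2197, 0.303]
eef_rot: [0.151, 0.988, 0.0, 0.0]
contact_force: [0.9, 0.6, 0.1]
opening: 1.003
```

Request:
{"op": "carry_out", "data": {
  "motion": [-2.8,-3.85,-0.5,0,0,0,-2.8,-3.85,-0.5,0,0,0,-2.8,-3.85,-0.5,0,0,0,-2.8,-3.85,-0.5,0,0,0,0,0,0,0,0,0]
}}

```text
clock: 2.52
tool_pos: [0.4833, 0.0363, 0.323]
eef_rot: [0.155, 0.988, -0.001, 0.001]
contact_force: [0.0, 0.5, -0.6]
opening: 1.001
```

```bash
python3 - <<'E'
from h import *
p=shot('wrist');save(p,'w1');np.save('w1P.npy',p['P']);print(p['hand_eye'],p['fx'],monitor.get_state()['tool_pos'])
for t in ['clip','stand']:
    for d in finder.masks_of(p,t)[:2]:
        q=p['P'][d['pixels']];print(t,d['p'],d['extent'],rect(q[~np.isnan(q[:,0])][:,:2]),np.nanmedian(q,0))
E
```

```text
[[-1.31175094e-03 -9.46462625e-01 -3.22810749e-01  8.43683005e-02]
 [ 9.99997861e-01 -7.25231689e-04 -1.93718285e-03  8.41099502e-04]
 [ 1.59935858e-03 -3.22812599e-01  9.46461551e-01 -8.23918331e-02]
 [ 0.00000000e+00  0.00000000e+00  0.00000000e+00  1.00000000e+00]] 324.03488266951837 [0.48265635 0.03905157 0.32284433]
clip 0.97 [292.7, 255.5, 336.3, 285.7] (array([0.5724, 0.0464]), array([46.4, 35.2]), 69.5) [0.5666108  0.04781782 0.10329629]
stand 0.89 [252.3, 212.2, 559.5, 340.2] (array([0.6309, 0.1613]), array([404.7, 272.3]), 71.7) [0.62734764 0.13613208 0.01971112]
stand 0.68 [101.1, 181.8, 146.5, 219.1] (array([ 0.4563, -0.1642]), array([39.5, 63.8]), 27.8) [ 0.44942237 -0.14712055  0.04199711]
```

View pics/w1.png

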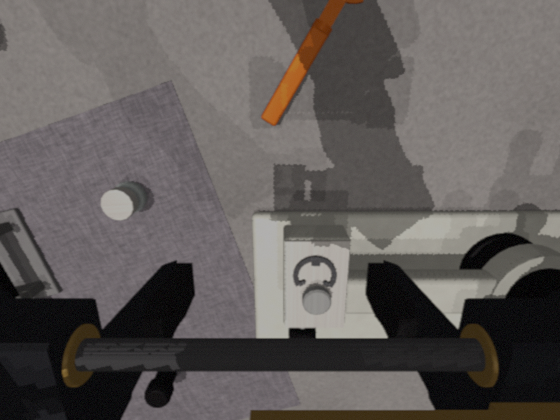

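The wrist view shows the clip at (315,270), mouth towards the shaft at (316,300). The tool is already almost in line with the stand. Next I'll fit the face's edges and the shaft.

```bash
python3 - <<'E'
from h import *
P=np.load('w1P.npy')
v,u=np.mgrid[:420,:560]
w=(u>275)&(u<360)&(v>215)&(v<335)
f=w&(P[...,2]>.097)&(P[...,2]<.1015)
_,l,st,_=cv2.connectedComponentsWithStats(f.astype(np.uint8));k=1+np.argmax(st[1:,4]);f=l==k
print(f.sum(),rect(P[f][:,:2]),np.median(P[f][:,2]))
s=w&(P[...,2]>.112);xy=P[s&(P[...,2]<.12)][:,:2];print('shaft',s.sum(),rect(xy),cv2.minEnclosingCircle((xy*1000).astype(np.float32)),np.median(P[s],0))
# left/right edge line of face per row
L=[];Rr=[]
for r in range(225,325,3):
    c=np.where(f[r])[0]
    if len(c): L.append(P[r,c[0],:2]);Rr.append(P[r,c[-1],:2])
for E in (L,Rr):
    E=np.array(E,np.float32);d=cv2.fitLine(E,cv2.DIST_HUBER,0,.01,.01).ravel();print(np.degrees(np.arctan2(d[1],d[0])),d[2:])
c=w&(P[...,2]>.1018)&(P[...,2]<.107)
xy=P[c][:,:2];print('clip',rect(xy),np.median(P[c][:,2]))
E
```

```text
3986 (array([0.5913, 0.0413]), array([ 66.9, 108.7]), 72.3) 0.10042060498688629
shaft 589 (array([0.6016, 0.0378]), array([29.3, 31. ]), 74.3) ((601.8954467773438, 38.57236862182617), 15.874323844909668) [0.5999796  0.03826063 0.11532617]
-17.508287 [0.5649526  0.01555017]
-17.768127 [0.5933403  0.07483581]
clip (array([0.5907, 0.0416]), array([ 65.2, 104.9]), 72.3) 0.1032447815642843
```

Request:
{"op": "carry_out", "data": {
  "motion": [-1.02,-5.2,0.4,0,0,0,-1.02,-5.2,0.4,0,0,0,-1.02,-5.2,0.4,0,0,0,-1.02,-5.2,0.4,0,0,0,-1.02,-5.2,0.4,0,0,0,-1.02,-5.2,0.4,0,0,0,-1.02,-5.2,0.4,0,0,-0.118,0,0,0,0,0,-0.118]
}}

```text
clock: 3.68
tool_pos: [0.4406, -0.3313, 0.2939]
eef_rot: [0.035, 0.999, -0.001, -0.0]
contact_force: [-0.4, 0.8, 0.3]
opening: 0.999
```

Request:
{"op": "carry_out", "data": {
  "motion": [0,0,0,0,0,0]
}}

```text
clock: 3.8
tool_pos: [0.4422, -0.3267, 0.2944]
eef_rot: [0.033, 0.999, 0.001, 0.0]
contact_force: [0.8, 1.3, 0.6]
opening: 1.0
```

```bash
python3 - <<'E'
from h import *
p=shot('wrist');save(p,'w2');np.save('w2P.npy',p['P']);np.save('w2F.npy',p['frame']);s=monitor.get_state();print(s['tool_pos'],s['eef_rot'],s['q'])
P=p['P']
for t in ['fork','rest']:
    for d in finder.masks_of(p,t)[:2]:
        q=P[d['pixels']];q=q[~np.isnan(q[:,0])];print(t,d['p'],d['extent'],rect(q[:,:2]),np.median(q,0))
        if t=='fork':
            m=(q[:,2]>.048)&(q[:,2]<.06);print(rect(q[m][:,:2]),np.median(q[m],0))
E
```

```text
[ 0.44237247 -0.32619877  0.2945799 ] [3.34362784e-02 9.99440541e-01 7.71624918e-04 1.59095814e-04] [ 0.77608937  0.61590458 -0.36828012  1.79838575  0.29723628  0.78241617
  1.76086527]
fork 0.56 [247.3, 173.6, 285.7, 307.1] (array([ 0.5138, -0.3482]), array([ 45.3, 175.2]), 87.0) [ 0.49250666 -0.34522214  0.05389787]
(array([ 0.4852, -0.3451]), array([ 20. , 117.6]), 86.0) [ 0.48000626 -0.34459386  0.05423966]
rest 0.58 [229.7, 157.9, 297.8, 271.4] (array([ 0.484 , -0.3464]), array([ 77.3, 136.8]), 86.0) [ 0.47097282 -0.33889227  0.0086477 ]
```

View pics/w2.png

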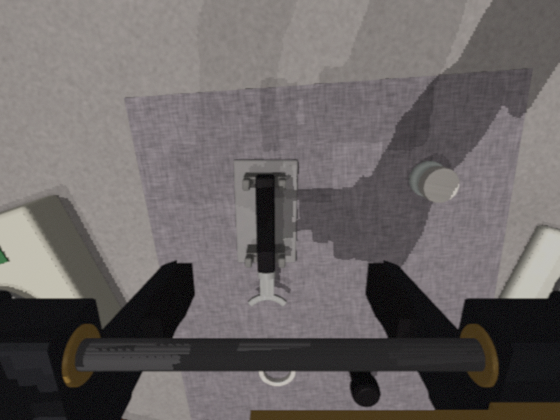

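The wrist view shows the fork in its rest, handle at (266,225) and prongs at (267,300), with the gem jar well clear at (440,185). Descending.

Request:
{"op": "carry_out", "data": {
  "motion": [-2.16,-0.8,0,0,0,0,-2.16,-0.8,2,0,0,0,0,0,4,0,0,0,0,0,4,0,0,0,0,0,0,0,0,0,0,0,0,0,0,0]
}}

```text
clock: 4.7
tool_pos: [0.4846, -0.3466, 0.1961]
eef_rot: [0.034, 0.999, -0.0, 0.001]
contact_force: [0.7, 0.4, 0.6]
opening: 1.001
```

```bash
python3 - <<'E'
from h import *
p=shot('wrist');s=monitor.get_state();print(s['tool_pos'],s['eef_rot'],s['contact_force'])
P=p['P'];T=R.from_quat(s['eef_rot'])
m=(abs(P[...,0]-.485)<.075)&(abs(P[...,1]+.345)<.03)&(P[...,2]>.046)&(P[...,2]<.06)&(p['frame'].max(-1)<90)
print(rect(P[m][:,:2]),np.median(P[m],0))
c=p['frame'].copy();c[m]=[255,0,0];save({'frame':c},'w3')
E
```

```text
[ 0.48473702 -0.34690136  0.19652051] [ 3.36766550e-02  9.99431574e-01 -6.54431185e-04  1.40816644e-03] [-0.36745095 -1.05535816  0.98314155]
(array([ 0.4847, -0.3456]), array([ 44.9, 116.4]), 85.5) [ 0.47785104 -0.34412237  0.05416073]
```

View pics/w3.png

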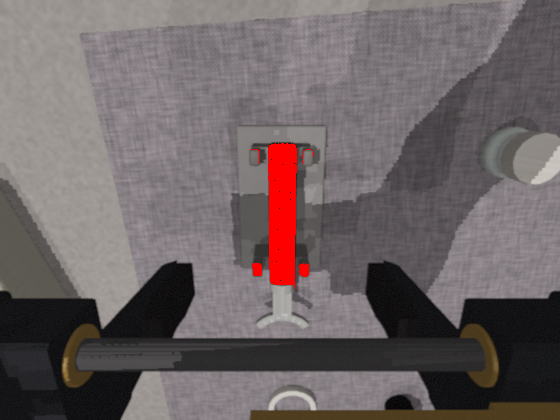

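The handle (red) runs straight down column 283, centred between the uprights. Going down to grip.

Request:
{"op": "carry_out", "data": {
  "motion": [0,0.1,3,0,0,0,0,0,4,0,0,0,0,0,2.5,0,0,0,0,0,1.2,0,0,0,0,0,0,0,0,0]
}}

```text
clock: 5.38
tool_pos: [0.484, -0.3461, 0.0883]
eef_rot: [0.034, 0.999, -0.0, 0.0]
contact_force: [-0.3, 0.5, 0.8]
opening: 0.999
```

Request:
{"op": "carry_out", "data": {
  "motion": [0,0,0,0,0,0,0,0,0,0,0,0,0,0,0,0,0,0,0,0,0,0,0,0,0,0,0,0,0,0,0,0,0,0,0,0],
  "hand": 1.0,
  "grip_force": 50
}}

```text
clock: 6.12
tool_pos: [0.4836, -0.3459, 0.0876]
eef_rot: [0.034, 0.999, 0.0, -0.0]
contact_force: [1.3, -0.0, -0.6]
opening: 0.343
```

Request:
{"op": "carry_out", "data": {
  "motion": [0,0,0,0,0,0,0,0,0,0,0,0,0,0,0,0,0,0,0,0,0,0,0,0]
}}

```text
clock: 6.62
tool_pos: [0.4835, -0.3458, 0.0876]
eef_rot: [0.034, 0.999, 0.0, -0.0]
contact_force: [-0.5, 0.1, -1.0]
opening: 0.215
```

Request:
{"op": "carry_out", "data": {
  "motion": [0,0,-0.5,0,0,0,0,0,-2,0,0,0,0,0,-3.5,0,0,0,0,0,-3.5,0,0,0,0,0,-2.5,0,0,0,0,0,0,0,0,0]
}}

```text
clock: 7.38
tool_pos: [0.4846, -0.3467, 0.2106]
eef_rot: [0.034, 0.999, -0.001, 0.002]
contact_force: [0.3, 0.1, -2.2]
opening: 0.22
```

Request:
{"op": "carry_out", "data": {
  "motion": [0.85,5.38,0,0,0,0,0.85,5.38,0,0,0,0,0.85,5.38,0,0,0,0,0.85,5.38,0,0,0,0,0.85,5.38,0,0,0,0,0.85,5.38,0,0,0,0,0.85,5.38,0,0,0,0,0.85,5.38,0,0,0,0]
}}

```text
clock: 8.38
tool_pos: [0.4442, 0.0897, 0.2073]
eef_rot: [0.034, 0.999, -0.0, -0.0]
contact_force: [1.0, -0.2, -0.9]
opening: 0.214
```

Request:
{"op": "carry_out", "data": {
  "motion": [0,0,0,0,0,0.12,0,0,0,0,0,0.12,0,0,0,0,0,0,0,0,0,0,0,0]
}}

```text
clock: 8.88
tool_pos: [0.4447, 0.0879, 0.2075]
eef_rot: [0.152, 0.988, -0.0, -0.0]
contact_force: [-0.4, -0.0, -1.7]
opening: 0.217
```

```bash
cat > m.py <<'E'
from h import *
import sys
s=monitor.get_state();t=s['tool_pos'];Rm=R.from_quat(s['eef_rot']).as_matrix()
print(np.round(t,4),np.round(s['eef_rot'],4),np.round(s['contact_force'],1),s['opening'])
yaw=np.radians(-17.6);ex=np.array([np.cos(yaw),np.sin(yaw)]);ey=np.array([-ex[1],ex[0]]);pv=np.array([.6018,.0382])
d=t[:2]-pv;print('TCP in stand frame mm',d@ex*1e3,d@ey*1e3,'tool x axis yaw',np.degrees(np.arctan2(-Rm[1,0],-Rm[0,0])),'tilt of -x',-Rm[2,0])
for n in sys.argv[1:]:
    p=shot(n);P=p['P'];Q=(P-t)
    a=-Q@Rm[:,0]*1e3;b=Q@Rm[:,1]*1e3;c=Q@Rm[:,2]*1e3
    m=(a>62)&(a<125)&(abs(b)<40)&(c>40)&(c<60)
    print(n,m.sum(),'fork a rng',np.percentile(a[m],[1,99]),'b rng',np.percentile(b[m],[2,98]),'c med',np.median(c[m]))
    mm=m&(a>68)&(a<85);print(' blade b',np.percentile(b[mm],[5,50,95]))
    mm=m&(abs(b)<5);print(' mid a max',np.percentile(a[mm],98), 'clip:')
    for dd in finder.masks_of(p,'clip')[:1]:
        q=P[dd['pixels']];q=q[~np.isnan(q[:,0])&(q[:,2]>.1)&(q[:,2]<.108)];w=q[:,:2]-pv
        print(' clip x',np.percentile(w@ex*1e3,[1,99]),'y',np.percentile(w@ey*1e3,[1,99]))
    save(p,n+'_m')
E
python3 m.py top scene
```

```text
[0.4447 0.0879 0.2075] [ 1.524e-01  9.883e-01 -1.000e-04 -3.000e-04] [-0.4 -0.  -1.7] 0.21706070333710958
TCP in stand frame mm -164.79920527713358 -0.1387450406761887 tool x axis yaw -17.531583842134246 tilt of -x -0.0005284860768655542
top 219 fork a rng [ 62.80781986 103.70963041] b rng [-17.75725138  22.34406451] c med 49.92411866264673
 blade b [-5.16769407  2.05859249 10.34412613]
 mid a max 96.36856807360702 clip:
 clip x [-48.76562931 -17.94886845] y [-18.67152476  21.26168348]
scene 318 fork a rng [ 62.40806272 105.64666576] b rng [-19.93212419  20.72774423] c med 50.29125463322686
 blade b [-7.606847   -0.09664342  7.72562421]
 mid a max 98.14316122723432 clip:
 clip x [-46.5056679 -13.8355204] y [-23.79509929  19.72897771]
```

Request:
{"op": "carry_out", "data": {
  "motion": [0,0,2,0,0,0,0,0,2,0,0,0,0,0,0.5,0,0,0,0,0,0,0,0,0,0,0,0,0,0,0]
}}

```text
clock: 9.7
tool_pos: [0.4452, 0.0881, 0.1633]
eef_rot: [0.153, 0.988, 0.0, 0.0]
contact_force: [0.0, -0.4, -1.2]
opening: 0.218
```

```bash
python3 m.py scene; python3 -c "
import cv2;i=cv2.imread('pics/scene_m.png')[240:350,220:390];cv2.imwrite('pics/c4.png',cv2.resize(i,None,fx=4.5,fy=4.5,interpolation=2))"
```

```text
[0.4452 0.0881 0.1633] [1.533e-01 9.882e-01 3.000e-04 5.000e-04] [ 0.  -0.4 -1.2] 0.21826747597112767
TCP in stand frame mm -164.39581094193315 0.1955779065556118 tool x axis yaw -17.63787534263453 tilt of -x 0.0008101717797640814
scene 344 fork a rng [ 62.4413249  124.23264092] b rng [-21.29925121  20.95662387] c med 50.940251605787836
 blade b [-7.75835231 -0.18362633  7.1534101 ]
 mid a max 122.4311058829373 clip:
 clip x [-47.2873405  -12.38338838] y [-24.75562673  20.95024346]
```

View pics/c4.png

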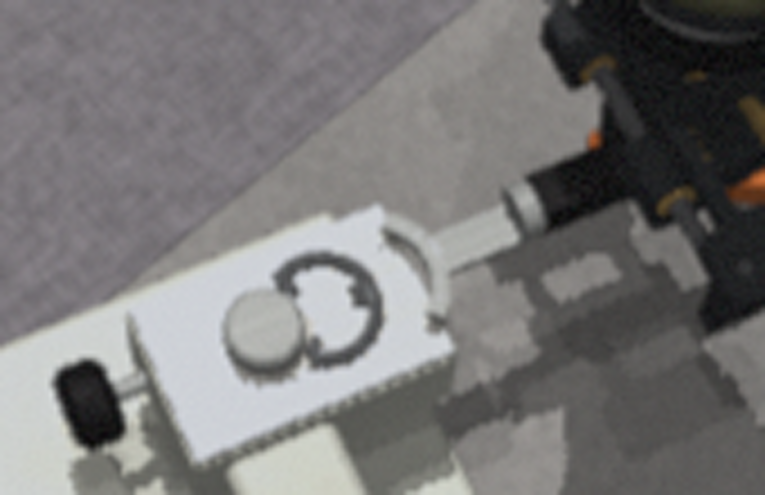

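The crop shows the fork at the face's edge (430,270), level and in line with the clip (330,310) and shaft (265,330). Lowering to about 1 mm over the face, then advancing.

Request:
{"op": "carry_out", "data": {
  "motion": [0,0,0.3,0,0,0,0,0,0.2,0,0,0,0,0,0.15,0,0,0,0,0,0,0,0,0,0,0,0,0,0,0]
}}

```text
clock: 10.42
tool_pos: [0.4449, 0.0881, 0.1562]
eef_rot: [0.153, 0.988, 0.0, -0.0]
contact_force: [-0.2, -0.5, -1.9]
opening: 0.22
```

Request:
{"op": "carry_out", "data": {
  "motion": [-0.3,0,0,0,0,0,-0.3,0,0,0,0,0,-0.3,0,0,0,0,0,-0.2,0,0,0,0,0,0,0,0,0,0,0,0,0,0,0,0,0]
}}

```text
clock: 11.18
tool_pos: [0.4552, 0.0847, 0.1562]
eef_rot: [0.153, 0.988, 0.0, -0.0]
contact_force: [-0.2, 0.8, -2.0]
opening: 0.215
```

Request:
{"op": "carry_out", "data": {
  "motion": [-0.2,0,-0.05,0,0,0,-0.2,0,0,0,0,0,-0.2,0,0,0,0,0,-0.2,0,0,0,0,0,-0.2,0,0,0,0,0,-0.1,0,0,0,0,0,0,0,0,0,0,0]
}}

```text
clock: 12.05
tool_pos: [0.4659, 0.0814, 0.1567]
eef_rot: [0.153, 0.988, 0.0, 0.0]
contact_force: [-0.1, 0.8, -1.7]
opening: 0.218
```

```bash
python3 m.py scene; python3 -c "
import cv2;i=cv2.imread('pics/scene_m.png')[240:350,220:390];cv2.imwrite('pics/c5.png',cv2.resize(i,None,fx=4.5,fy=4.5,interpolation=2))"
```

```text
[0.4659 0.0814 0.1567] [1.533e-01 9.882e-01 1.000e-04 0.000e+00] [-0.1  0.8 -1.7] 0.21779841579822984
TCP in stand frame mm -142.60389295937975 0.06839397471696117 tool x axis yaw -17.638131694579556 tilt of -x 1.885255460054689e-05
scene 1096 fork a rng [ 63.48194352 124.42892704] b rng [-32.11120512  32.55988866] c med 54.94682865414494
 blade b [-27.91698214   1.13616578  29.47728669]
 mid a max 123.55849211323262 clip:
 clip x [-43.19491982 -10.40821466] y [-24.78486505  22.17047577]
```

View pics/c5.png

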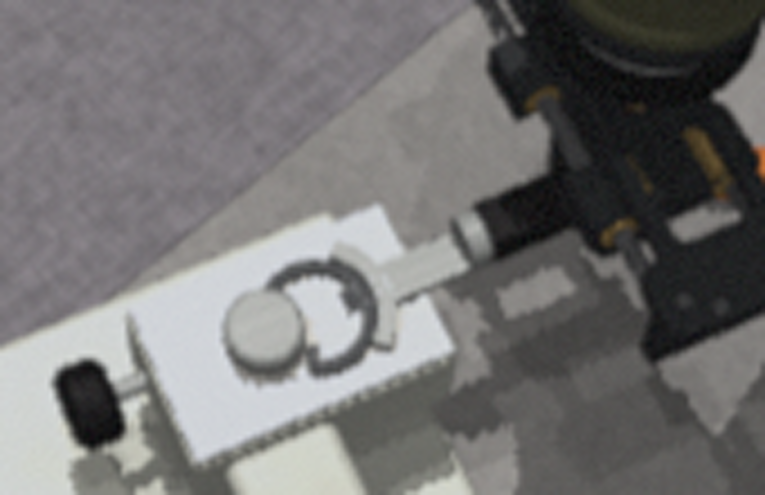

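The clip now sits in the fork's hollow at (350,310) and is moving towards the shaft. Easing on slowly.

Request:
{"op": "carry_out", "data": {
  "motion": [-0.08,0,0,0,0,0,-0.08,0,0,0,0,0,-0.08,0,0,0,0,0,-0.08,0,0,0,0,0,-0.06,0,0,0,0,0,-0.06,0,0,0,0,0,-0.06,0,0,0,0,0]
}}

```text
clock: 13.02
tool_pos: [0.4706, 0.0799, 0.1567]
eef_rot: [0.153, 0.988, 0.0, -0.0]
contact_force: [0.1, 0.9, -1.0]
opening: 0.219
```

Request:
{"op": "carry_out", "data": {
  "motion": [-0.05,0,0,0,0,0,-0.05,0,0,0,0,0,-0.05,0,0,0,0,0,-0.05,0,0,0,0,0,-0.05,0,0,0,0,0]
}}

```text
clock: 13.65
tool_pos: [0.472, 0.0791, 0.1566]
eef_rot: [0.153, 0.988, -0.0, -0.001]
contact_force: [-3.6, 0.2, -1.3]
opening: 0.218
```

Request:
{"op": "carry_out", "data": {
  "motion": [-0.05,0,0,0,0,0,-0.05,0,0,0,0,0,-0.05,0,0,0,0,0,-0.05,0,0,0,0,0]
}}

```text
clock: 14.15
tool_pos: [0.4728, 0.0786, 0.1564]
eef_rot: [0.153, 0.988, -0.001, -0.002]
contact_force: [-7.3, 1.8, -0.4]
opening: 0.218
```

Request:
{"op": "carry_out", "data": {
  "motion": [-0.05,0,0,0,0,0,-0.05,0,0,0,0,0,-0.05,0,0,0,0,0]
}}

```text
clock: 14.52
tool_pos: [0.4732, 0.0784, 0.1562]
eef_rot: [0.153, 0.988, -0.001, -0.003]
contact_force: [-7.2, 2.3, -0.0]
opening: 0.221
```

Request:
{"op": "carry_out", "data": {
  "motion": [-0.05,0,-0.08,0,0,0,-0.05,0,0,0,0,0,-0.05,0,0,0,0,0,-0.05,0,0,0,0,0]
}}

```text
clock: 15.02
tool_pos: [0.4739, 0.0779, 0.1568]
eef_rot: [0.152, 0.988, -0.001, -0.005]
contact_force: [-10.2, 3.2, -1.2]
opening: 0.214
```

Request:
{"op": "carry_out", "data": {
  "motion": [-0.04,0,0,0,0,0,-0.04,0,0,0,0,0,-0.04,0,0,0,0,0]
}}

```text
clock: 15.4
tool_pos: [0.4742, 0.0777, 0.1567]
eef_rot: [0.152, 0.988, -0.001, -0.005]
contact_force: [-11.7, 3.5, 0.7]
opening: 0.219
```

Request:
{"op": "carry_out", "data": {
  "motion": [0,0,-0.03,0,-0.003,0,0,0,0,0,-0.003,0,-0.03,0,0,0,0,0]
}}

```text
clock: 15.78
tool_pos: [0.4755, 0.0775, 0.157]
eef_rot: [0.152, 0.988, -0.002, -0.001]
contact_force: [-9.2, 2.0, -1.2]
opening: 0.216
```

Request:
{"op": "carry_out", "data": {
  "motion": [-0.04,0,0,0,0,0,-0.03,0,0,0,0,0]
}}

```text
clock: 16.02
tool_pos: [0.4764, 0.0773, 0.1571]
eef_rot: [0.152, 0.988, -0.001, -0.001]
contact_force: [-9.3, 4.1, -2.0]
opening: 0.218
```

Request:
{"op": "carry_out", "data": {
  "motion": [-0.04,0,0,0,0,0,-0.03,0,0,0,0,0]
}}

```text
clock: 16.27
tool_pos: [0.4798, 0.0767, 0.1575]
eef_rot: [0.153, 0.988, -0.001, 0.002]
contact_force: [-3.5, 1.3, -1.4]
opening: 0.219
```

Request:
{"op": "carry_out", "data": {
  "motion": [-0.03,0,0,0,0,0,-0.03,0,0,0,0,0]
}}

```text
clock: 16.52
tool_pos: [0.4825, 0.0763, 0.158]
eef_rot: [0.153, 0.988, -0.0, 0.004]
contact_force: [0.0, -0.4, -1.9]
opening: 0.22
```

The force dropped, so the clip has snapped in. I'll re-level and lower slightly before the seating press.

Request:
{"op": "carry_out", "data": {
  "motion": [0.2,0,0,0,0.003,0,0,0,0,0,0.004,0,0,0,0.06,0,0,0,0,0,0,0,0,0]
}}

```text
clock: 17.02
tool_pos: [0.4799, 0.077, 0.1572]
eef_rot: [0.153, 0.988, 0.0, -0.0]
contact_force: [0.3, 0.7, -2.5]
opening: 0.218
```

```bash
python3 m.py scene; python3 -c "
import cv2;i=cv2.imread('pics/scene_m.png')[240:350,220:390];cv2.imwrite('pics/c6.png',cv2.resize(i,None,fx=4.5,fy=4.5,interpolation=2))"
```

```text
[0.4799 0.077  0.1572] [ 1.533e-01  9.882e-01  2.000e-04 -2.000e-04] [ 0.3  0.7 -2.5] 0.21782647862491386
TCP in stand frame mm -127.91376670219537 0.1267527906620894 tool x axis yaw -17.640486074874858 tilt of -x -0.0005547737254748269
scene 1301 fork a rng [ 63.89062676 124.2130934 ] b rng [-32.30875528  32.33679926] c med 55.504110372381604
 blade b [-29.57178906   3.53835222  30.82863674]
 mid a max 122.97452075454052 clip:
 clip x [-23.27766966  10.66998983] y [-22.40456782  22.30171763]
```

View pics/c6.png

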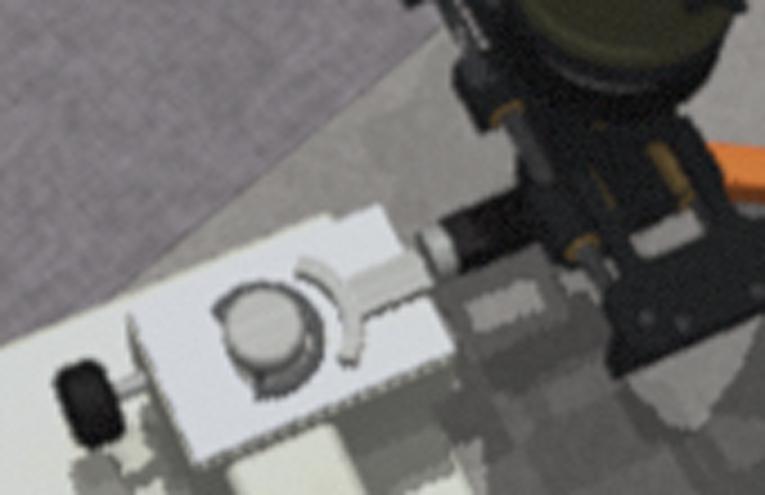

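The crop shows the clip home round the shaft (270,345), with the fork about 5 mm behind it. Now the press.

Request:
{"op": "carry_out", "data": {
  "motion": [-0.15,0,0,0,0,0,-0.15,0,0,0,0,0,-0.1,0,0,0,0,0,-0.1,0,0,0,0,0,-0.05,0,0,0,0,0,-0.05,0,0,0,0,0,-0.05,0,0,0,0,0]
}}

```text
clock: 18.0
tool_pos: [0.4858, 0.0751, 0.1572]
eef_rot: [0.153, 0.988, 0.0, -0.001]
contact_force: [0.5, -0.7, -1.5]
opening: 0.221
```

Request:
{"op": "carry_out", "data": {
  "motion": [-0.06,0,0,0,0,0,-0.06,0,0,0,0,0,0,0,0,0,0,0]
}}

```text
clock: 18.38
tool_pos: [0.487, 0.0747, 0.1572]
eef_rot: [0.153, 0.988, 0.0, -0.001]
contact_force: [-0.4, 0.8, -0.9]
opening: 0.217
```

```bash
python3 m.py scene top; python3 -c "
import cv2;i=cv2.imread('pics/scene_m.png')[270:330,250:340];i=cv2.resize(i,None,fx=6,fy=6,interpolation=2);j=cv2.imread('pics/top_m.png')[130:190,170:230];j=cv2.resize(j,(240,360),interpolation=2);j=cv2.resize(cv2.imread('pics/top_m.png')[135:185,180:220],(288,360),interpolation=2);cv2.imwrite('pics/c7.png',cv2.resize(cv2.hconcat([i,j]),(780,340)))"
```

```text
[0.487  0.0747 0.1572] [ 1.533e-01  9.882e-01  1.000e-04 -6.000e-04] [-0.4  0.8 -0.9] 0.21685641968762218
TCP in stand frame mm -120.5009257890961 0.05816088025566139 tool x axis yaw -17.63600398840473 tilt of -x -0.0011331700280859211
scene 1311 fork a rng [ 62.71282754 124.29972535] b rng [-32.2984758   32.23448756] c med 55.2821850312851
 blade b [-30.28857219   3.37679457  30.30051233]
 mid a max 123.05950952521843 clip:
 clip x [-22.19195655  10.91704177] y [-23.53499254  22.15917988]
top 953 fork a rng [ 62.54232256 124.3657466 ] b rng [-30.36598395  34.14112023] c med 54.248957087506625
 blade b [-28.25536441   0.45893016  31.95533254]
 mid a max 123.30991550899923 clip:Traceback (most recent call last):
  File "m.py", line 16, in <module>
    print(' clip x',np.percentile(w@ex*1e3,[1,99]),'y',np.percentile(w@ey*1e3,[1,99]))
                    ~~~~~~~~~~~~~^^^^^^^^^^^^^^^^^
    return _quantile_unchecked(
        a, q, axis, out, overwrite_input, method, keepdims, weights)
    return _ureduce(a,
                    func=_quantile_ureduce_func,
    ...<5 lines>...
                    overwrite_input=overwrite_input,
                    method=method)
    r = func(a, **kwargs)
    result = _quantile(arr,
                       quantiles=q,
    ...<2 lines>...
                       out=out,
                       weights=wgt)
    slices_having_nans = np.isnan(arr[-1, ...])
                                  ~~~^^^^^^^^^
IndexError: index -1 is out of bounds for axis 0 with size 0
```

View pics/c7.png

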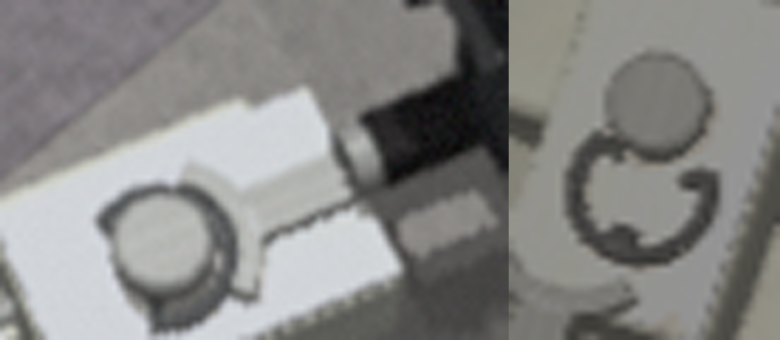

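The scene crop shows the fork's hollow now against, or just about at, the clip's back (230,240). The right half is an old top picture. The handle has slid back a few mm in the grip, so I'll keep easing until there's force.

Request:
{"op": "carry_out", "data": {
  "motion": [-0.06,0,0,0,0,0,-0.06,0,0,0,0,0,-0.06,0,0,0,0,0]
}}

```text
clock: 18.95
tool_pos: [0.4874, 0.0743, 0.157]
eef_rot: [0.153, 0.988, -0.0, -0.002]
contact_force: [-4.5, 1.5, -0.3]
opening: 0.219
```

Request:
{"op": "carry_out", "data": {
  "motion": [-0.06,0,0,0,0,0,-0.06,0,0,0,0,0]
}}

```text
clock: 19.2
tool_pos: [0.4876, 0.0741, 0.1568]
eef_rot: [0.153, 0.988, -0.0, -0.003]
contact_force: [-7.6, 2.3, -0.4]
opening: 0.221
```

Request:
{"op": "carry_out", "data": {
  "motion": [-0.05,0,-0.03,0,0,0,-0.05,0,0,0,0,0],
  "grip_force": 60
}}

```text
clock: 19.45
tool_pos: [0.4878, 0.074, 0.157]
eef_rot: [0.152, 0.988, -0.001, -0.004]
contact_force: [-8.2, 3.2, 0.2]
opening: 0.212
```

Request:
{"op": "carry_out", "data": {
  "motion": [-0.04,0,0,0,0,0,0,0,0,0,0,0]
}}

```text
clock: 19.7
tool_pos: [0.4878, 0.074, 0.1569]
eef_rot: [0.152, 0.988, -0.001, -0.004]
contact_force: [-8.4, 3.1, -0.1]
opening: 0.215
```

Request:
{"op": "carry_out", "data": {
  "motion": [-0.05,0,0,0,0,0,-0.05,0,0,0,0,0,0,0,0,0,0,0]
}}

```text
clock: 20.08
tool_pos: [0.4879, 0.0738, 0.1568]
eef_rot: [0.152, 0.988, -0.001, -0.005]
contact_force: [-9.3, 3.6, -0.3]
opening: 0.219
```

Request:
{"op": "carry_out", "data": {
  "motion": [-0.03,0,0,0,0,0,0,0,0,0,0,0,0,0,0,0,0,0]
}}

```text
clock: 20.45
tool_pos: [0.4879, 0.0738, 0.1567]
eef_rot: [0.152, 0.988, -0.001, -0.005]
contact_force: [-9.5, 3.1, 0.2]
opening: 0.217
```

Request:
{"op": "carry_out", "data": {
  "motion": [-0.05,0,-0.02,0,0,0,-0.05,0,0,0,0,0,-0.03,0,0,0,0,0,0,0,0,0,0,0]
}}

```text
clock: 20.95
tool_pos: [0.4881, 0.0736, 0.1568]
eef_rot: [0.152, 0.988, -0.001, -0.006]
contact_force: [-11.8, 4.4, 0.5]
opening: 0.216
```

Request:
{"op": "carry_out", "data": {
  "motion": [0,0,0,0,0,0,0,0,0,0,0,0,0,0,0,0,0,0,0,0,0,0,0,0,0,0,0,0,0,0]
}}

```text
clock: 21.58
tool_pos: [0.4881, 0.0736, 0.1568]
eef_rot: [0.152, 0.988, -0.001, -0.006]
contact_force: [-11.6, 5.1, 1.1]
opening: 0.215
```

Held at about 12.6 N for over 0.6 s. Backing off and carrying the tool back.

Request:
{"op": "carry_out", "data": {
  "motion": [0.2,0,-0.03,0,0,0,0.4,0,0,0,0,0,0.8,0,0,0,0,0,1.5,0,0,0,0,0,2,0,-1,0,0,0,1,0,-2.5,0,0,0,0,0,-2,0,0,0,0,0,0,0,0,0]
}}

```text
clock: 22.58
tool_pos: [0.4389, 0.0906, 0.2143]
eef_rot: [0.154, 0.988, 0.001, 0.002]
contact_force: [0.1, -0.3, -1.9]
opening: 0.215
```

```bash
python3 m.py scene
```

```text
[0.4389 0.0906 0.2143] [0.1536 0.9881 0.0011 0.0019] [ 0.1 -0.3 -1.9] 0.21470932585762642
TCP in stand frame mm -171.11439585114752 0.7261483360596941 tool x axis yaw -17.665743684766408 tilt of -x 0.003352792500663367
scene 322 fork a rng [ 62.92568113 105.53164614] b rng [-20.10184267  19.88606551] c med 50.613388282507934
 blade b [-7.67189811 -0.05592066  7.37037639]
 mid a max 97.86712864608309 clip:Traceback (most recent call last):
  File "m.py", line 16, in <module>
    print(' clip x',np.percentile(w@ex*1e3,[1,99]),'y',np.percentile(w@ey*1e3,[1,99]))
                    ~~~~~~~~~~~~~^^^^^^^^^^^^^^^^^
    return _quantile_unchecked(
        a, q, axis, out, overwrite_input, method, keepdims, weights)
    return _ureduce(a,
                    func=_quantile_ureduce_func,
    ...<5 lines>...
                    overwrite_input=overwrite_input,
                    method=method)
    r = func(a, **kwargs)
    result = _quantile(arr,
                       quantiles=q,
    ...<2 lines>...
                       out=out,
                       weights=wgt)
    slices_having_nans = np.isnan(arr[-1, ...])
                                  ~~~^^^^^^^^^
IndexError: index -1 is out of bounds for axis 0 with size 0
```

Request:
{"op": "carry_out", "data": {
  "motion": [0,0,0,0,0,-0.12,0,0,0,0,0,-0.12,0,0,0,0,0,0]
}}

```text
clock: 23.05
tool_pos: [0.4374, 0.0902, 0.2122]
eef_rot: [0.035, 0.999, 0.0, -0.001]
contact_force: [1.1, -0.1, -1.6]
opening: 0.217
```

Request:
{"op": "carry_out", "data": {
  "motion": [-0.93,-5.41,0,0,0,0,-0.93,-5.41,0,0,0,0,-0.93,-5.41,0,0,0,0,-0.93,-5.41,0,0,0,0,-0.93,-5.41,0,0,0,0,-0.93,-5.41,0,0,0,0,-0.93,-5.41,0,0,0,0,-0.93,-5.41,0,0,0,0]
}}

```text
clock: 24.05
tool_pos: [0.4821, -0.3482, 0.2119]
eef_rot: [0.035, 0.999, 0.001, -0.001]
contact_force: [1.5, 0.3, -1.7]
opening: 0.219
```

Request:
{"op": "carry_out", "data": {
  "motion": [0,0,0,0,0,0,0,0,0,0,0,0,0,0,0,0,0,0]
}}

```text
clock: 24.42
tool_pos: [0.4826, -0.3444, 0.2125]
eef_rot: [0.033, 0.999, 0.001, -0.001]
contact_force: [0.8, -0.6, -1.4]
opening: 0.217
```

```bash
python3 m.py; python3 - <<'E'
from h import *
p=shot('scene');save(p,'s9')
ex=np.array([.9532,-.3024]);ey=np.array([.3024,.9532])
for d in finder.masks_of(p,'clip')[:2]:
    q=p['P'][d['pixels']];q=q[(q[:,2]>.098)&(q[:,2]<.108)];w=q[:,:2]-[.6018,.0382];print(d['p'],d['extent'],len(q),np.percentile(w@ex*1e3,[2,98]) if len(q) else'')
cv2.imwrite('pics/c9.png',cv2.resize(p['frame'][250:350,230:340,::-1],None,fx=5,fy=5,interpolation=2))
E
```

```text
[ 0.4826 -0.3444  0.2125] [ 3.290e-02  9.995e-01  1.000e-03 -9.000e-04] [ 0.8 -0.6 -1.4] 0.21696143055002343
TCP in stand frame mm 2.1018472203949536 -400.7113906192681 tool x axis yaw -3.7652949086847687 tilt of -x -0.0018029728450946114
0.49 [269.7, 301.9, 292.6, 327.1] 109 [-21.19846316  10.80215141]
```

View pics/c9.png

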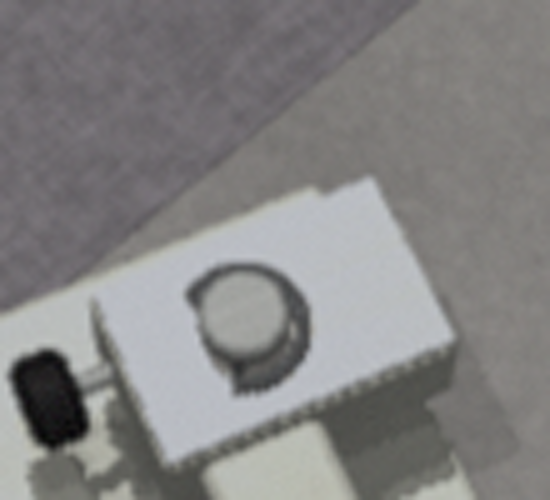

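The clip sits round the shaft at (250,325). Lowering the fork into its rest.

Request:
{"op": "carry_out", "data": {
  "motion": [-0.12,-0.14,2,0,0,0.002,0,0,3,0,-0.0015,0,0,0,3,0,0,0,0,0,2.5,0,0,0,0,0,0,0,0,0,0,0,0,0,0,0]
}}

```text
clock: 25.28
tool_pos: [0.4842, -0.3476, 0.1088]
eef_rot: [0.035, 0.999, -0.0, 0.001]
contact_force: [0.9, -0.1, -1.5]
opening: 0.218
```

Request:
{"op": "carry_out", "data": {
  "motion": [0,0.15,0.8,0,0,0,0,0,0.6,0,0,0,0,0,0.4,0,0,0,0,0,0.2,0,0,0,0,0,0,0,0,0,0,0,0,0,0,0]
}}

```text
clock: 26.02
tool_pos: [0.4837, -0.3464, 0.0879]
eef_rot: [0.035, 0.999, 0.0, 0.0]
contact_force: [1.8, 0.1, -2.0]
opening: 0.217
```

Within 0.3 mm of where it was gripped. Opening wide and rising.

Request:
{"op": "carry_out", "data": {
  "motion": [0,0,0,0,0,0,0,0,0,0,0,0,0,0,0,0,0,0,0,0,0,0,0,0,0,0,0,0,0,0,0,0,0,0,0,0,0,0,0,0,0,0,0,0,0,0,0,0],
  "hand": 8
}}

```text
clock: 27.02
tool_pos: [0.4836, -0.3464, 0.0878]
eef_rot: [0.035, 0.999, 0.0, 0.0]
contact_force: [-0.2, -0.3, -0.2]
opening: 0.908
```

Request:
{"op": "carry_out", "data": {
  "motion": [0,0,-0.5,0,0,0,0,0,-2,0,0,0,0,0,-4,0,0,0,0,0,-4,0,0,0,0,0,-4,0,0,0,0,0,-4,0,0,0,0,0,0,0,0,0,0,0,0,0,0,0]
}}

```text
clock: 28.02
tool_pos: [0.483, -0.3463, 0.2733]
eef_rot: [0.035, 0.999, -0.0, 0.0]
contact_force: [1.0, -0.6, -0.0]
opening: 0.908
```

```bash
python3 - <<'E'
from h import *
p=shot('wrist');save(p,'w9');P=p['P'];s=monitor.get_state();print(s['tool_pos'],s['opening'])
m=(abs(P[...,0]-.485)<.075)&(abs(P[...,1]+.345)<.012)&(P[...,2]>.046)&(P[...,2]<.06)&(p['frame'].max(-1)<90)
print(m.sum(),rect(P[m][:,:2]),np.median(P[m],0))
for x in (.445,.465,.485,.505,.52): k=m&(abs(P[...,0]-x)<.008);print(x,np.median(P[k][:,2]))
q=shot('top')
for t in ['clip','gem_jar','filter_ring','eyepiece','fork']:
    for d in finder.masks_of(q,t)[:1]: print(t,d['p'],np.nanmedian(q['P'][d['pixels']],0))
E
```

```text
[ 0.48279143 -0.34617089  0.2724732 ] 0.909878958966584
2201 (array([ 0.4828, -0.345 ]), array([ 23.8, 112.3]), 89.9) [ 0.47556252 -0.34558473  0.05427532]
0.445 0.054317428768493325
0.465 0.05427013719359644
0.485 0.054344385910006676
0.505 0.054291403464517496
0.52 0.05433848900614424
clip 0.59 [0.58440995 0.04293617 0.10423605]
gem_jar 0.83 [ 0.4487946  -0.15336436  0.0421809 ]
filter_ring 0.72 [ 0.71429078 -0.34634972  0.00901949]
eyepiece 0.68 [ 0.72256229 -0.22682792  0.05074533]
fork 0.97 [ 0.47931663 -0.34341666  0.05332757]
```

View pics/w9.png

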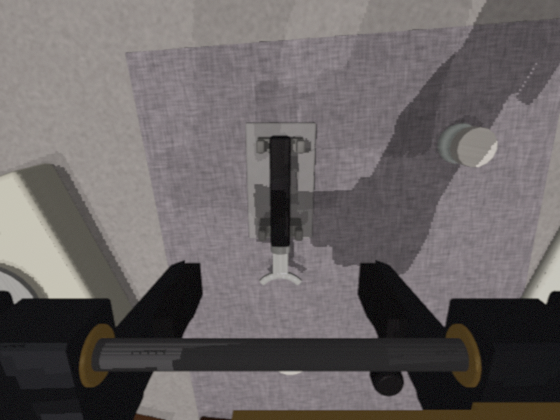

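The fork lies level in both notches, handle at (281,190), at the same height as at the start. The bystanders haven't moved, and the clip is home. Handing in.

```bash
python3 -c "
from plant import workorder;print(workorder.finish_job())"
```

```text
the job is handed in; nothing more can be done
None
```

I gripped the small black fork in its rest and eased the clip along the face until it snapped into the groove. I then pressed it home, put the tool back in its rest and handed the job in at about 28 s. No verdict is reported, so what follows is from my own readings.

- **Push force:** while easing, the push peaked at about 12 N between readings. The final press read about 12.6 N at the wrist for over 0.6 s. Part of that may be light rubbing on the face: the upward force was 2 to 3 N, against the 15 N limit.
- **Clip:** the last crop shows it closed round the shaft. The depth fit puts its back 21 to 23 mm from the axis, against 23 mm when home. That is about as fine as the cameras resolve, so the 1.5 mm limit rests on the snap and the firm stop under the press.
- **Fork:** it lies level in both notches, with its top at 54 mm all along. I put it back within about 1 mm of where it was gripped.
- **Bystanders:** the jar was within about 3 mm of its first fix. The filter ring and eyepiece read 6 to 9 mm off, but the eyepiece's first fix came from the other camera. I put these differences down to measuring scatter, as the tool never went near them.

One reading disagreed. During the press the fork met the clip about 3 mm further on than I had worked out. I first took this for the handle slipping in the grip, but a later look showed the fork sitting in the gripper as before, so it was more likely my estimate of the fork's reach and the pivot position.

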